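# Seal the sample vial and lift it from the cold block with tongs

## Robot

A 6-joint arm with a two-finger parallel gripper is mounted at the origin on the work surface. World frame = base frame: x ahead of the robot, y to its left, z up, the work surface at z = 0. Lengths are in mm, angles in degrees, forces in N, time in s.
With the tool pointing down it reaches from about 350 to 850 mm from the base axis. Payload 8.1 kg.
Tool frame: the origin (TCP) lies midway between the tips of the shut fingers; the grasp point (between the pads) lies 19 mm behind it (r.grip_depth is the distance from the TCP to the grasp point, in mm); z points along the fingers, y is the direction in which the jaws open and shut (so a half turn about z gives the same grasp; the last joint's range is limited). The gripper opens to 85 mm and grips with 20 to 120 N. Pads are 22 mm wide; open, the fingers measure 114 mm over their backs; the gripper's body (76 mm by 85 mm) begins 54 mm behind the grasp point. The pads swing forward as they close: fully open they stand 13 mm farther back than shut.
Start: joints at [-72.044, 7.471, 85.268, -0, 87.261, -4.893], TCP at [233.008, -552.913, 231.292] pointing down, gripper open.
Joint ranges: [-169.43, 169.43], [-51.17, 129.36], [1.28, 143.12], [-76.62, 256.62], [0, 156.53], [-152.29, 152.29]. Speed limits (degrees/s): [136.94, 136.94, 159.86, 180, 180, 180].

## Interface

Orientations are given as [roll, pitch, yaw] about the fixed x, y, z axes, in that order (R = Rz(yaw) Ry(pitch) Rx(roll)).
In Python, from bench import r, imaging gives the robot as it stands.
- The arm moves only by the shell command python3 -m creep 'ROWS' [FORCE]. ROWS is text: rows parted by semicolons, each of 7 numbers parted by spaces: the shift along the tool's x, y, z in cm, then the turn, a rotation vector about the tool's x, y, z in degrees, then the finger opening in cm, from 0 to 8.54. In form: dx dy dz ax ay az gripper; .... A call has 1 to 20 rows; each row is the pose to reach, as a shift and turn from the pose measured when the call began, along the tool's axes at that moment; what a row does not reach only later rows make up. A row lasts 1/10 s, in which the tool goes at most 50 mm and 8.59 degrees, less where a joint would pass 70% of its speed; a pose out of reach is approached as far as the arm can. A call with a gripper value outside its range is refused whole. The fingers move at their own pace and stop on an object; FORCE is the grip in N (left out, the last holds). Time passes only in rows, so rows that repeat a pose let the fingers close. It gives the time, the measured TCP pose, the force and the opening at its end, in the units of the state.
- r.sense(): the state, without advancing time (a new reading comes with each control period).
- imaging.snapshot(name): name is "side" or "top"; returns the picture (480x640x3 uint8, red, green, blue); there is no depth.
- imaging.camera_info(name): a dict with "camera_matrix" (3x3 intrinsics, pixels), "k1" (the pictures are not rectified: a ray, as slopes to the right and down, at radius r is drawn at 1 + k1 r^2 times it, then the intrinsics apply), "R" (3x3) and "t" (3): a world point X has camera coordinates R X + t. Camera axes: x right, y down, z forward; pixel columns grow to the right and rows downward; lengths in mm; the calibration is good to about 2 mm. A picture is of the moment at which its call begins. camera_info takes no time and is no camera call.
- r.hand_in(): hands the job in, once; it reports no verdict.
The state is a dict: "time": time; "joint_pos": joint angles; "qd": joint speeds; "joint_efforts": joint torques, N m; "tool_pos": TCP position; "tcp_rot": TCP orientation; "ft_force": force on the tool from outside, world axes, zero at the start; "wrist_torque": the same for the moment, N m; "finger_gap": finger opening in mm.
Only numpy, scipy, OpenCV 4.12 (cv2) and the standard library are available. Lean on these libraries where they do the work, as an engineer would, in place of code of your own. Each camera call takes 0.05 s, during which the arm holds its last target.

## Task

In the clinic's sample corner one vial, the red-capped one, was left with its cap loose: first screw its red cap clockwise with the fingers until it is fully tight. Then pick up the tongs by their blue handles, close the jaws on that vial and lift it, upright, about 12 cm straight up out of its cold metal block; do not pull the vial out with the fingers. Finish holding it still there in the tongs, with the tongs squeezed shut on it in the gripper, and leave the blue-capped vial and everything else where they stand.

Things in the scene. Friction and masses are not known exactly. Their poses are not given: they have to be found in the camera images.
- vial_center (a point): Centre (half-way up) of the loose red-capped vial, about 80 g, 90 mm tall; z up along it. Square white foot 32 mm wide, 24 mm high, then amber glass 32 mm in diameter up to 70 mm, then red ribbed cap 36 mm in diameter, 20 mm tall (25 to 45 mm above this point). The block keeps the foot from turning; its top lies 20 mm below this point, so glass is bare from 20 mm below to 25 mm above.
- vial_cap (a joint): Turn of the red cap, rad: 0 is fully tight against its stop; starts loose at 0.7 to 1.2 and grows counter-clockwise seen from above, so turn it clockwise to tighten (one grasp is enough). Slight friction (0.03 N m); it does not rise, cannot come off, and stays where it is left.
- block: Fixed aluminium cold block holding the red-capped vial, 90 x 90 x 45 mm, origin at the centre of its underside on the table, z up. One square pocket in its top, 35 mm wide and 25 mm deep, takes the vial's foot, whose underside is 20 mm above the table.
- tongs_grip (a point): Midway between the blue handles of steel spring tongs lying on edge, 15 mm above their underside; x to the jaws, z up; 110 g. Handles 60 mm long (centred here), 30 high, 8 thick; outer faces 52 mm apart when open, 30 on the vial; parallel at 44, where the tongs carry best. Hub 85 mm behind, 24 mm wide. Spring pushes each handle out: 6 N open, 9 N on the vial; both arms move alike.
- tongs_jaws (a point): Midway between the tongs' jaws, 115 mm ahead of tongs_grip along its x, at the same height. Jaws: upright shallow V-shaped black rubber pads, 32 mm long, 22 mm high (11 above and below), shaped for the vial's glass. Narrowest gap when open about 70 mm; 1 mm of closing at the handles closes the jaws 2.35 mm. Squeeze the handles with 30 to 60 N to hold the vial.
- blue_vial_center (a point): Centre of a second vial of the same shape with a blue cap, already tight, in a block of its own (same size). Leave it alone.
- drops: Amber drop bottle, 44 mm in diameter, 100 mm tall, origin at the centre of its underside. Leave it alone.
- tape: Roll of blue bandage tape lying flat, 72 mm in diameter, 25 mm high, origin at its underside. Leave it alone.
- dish: Small steel bowl, 110 mm in diameter, 35 mm high, origin at its underside. Leave it alone.
- jar: White jar with green lid, 60 mm in diameter, 85 mm tall, origin at its underside. Leave it alone.
There are look-alikes about, which are no part of the job. What is shaped like the part that bears tongs_grip but yellow is not meant. What is shaped like the block but brown is not meant.

How it is judged (in metres and radians):
On the way, in this order (a step that is already met when the one before it is completed fails the run):
1. the red cap is screwed tight, the vial still in its block (value of joint vial_cap below 0.12 rad and z of vial_center in the frame of block below 0.08 m), for 0.2 s.
2. the tongs, held in the gripper, are closed on the vial (contact force between tongs and vial above 1 N and contact force between the fingers and tongs above 1 N), for 0.2 s.
At the end, for the whole second after the job is handed in: Cap within 0.12 rad of tight; vial still, within 0.35 rad of upright, raised at least 85 mm (centre over 150 mm above the table) and within 60 mm of its block's centre sideways, held in the jaws only (within 40 mm of their mid-point); the fingers hold the tongs and do not touch the vial (all of step 2 and value of joint vial_cap below 0.12 rad and z of vial_center in the frame of block above 0.15 m and horizontal distance between vial_center and block below 0.06 m and angle between vial_center's own z axis and vertical below 0.35 rad and linear speed of vial below 0.03 m/s and contact force between the fingers and vial below 0.1 N and distance between vial_center and tongs_jaws below 0.04 m and height (world z) of tongs_grip above 0.1 m); the arm keeps its last pose, push and grip.
It fails at once if the vial was pulled out of its block with the fingers (z of vial_center in the frame of block above 0.085 m and contact force between the fingers and vial above 0.5 N).
It fails at once if the blue-capped vial was disturbed (distance of blue_vial_center from where it was at the start of the episode above 0.02 m).
It fails at once if another thing on the table was disturbed (distance of any of drops, tape, dish, jar from where it was at the start of the episode above 0.03 m).
It also fails if it takes over 51 s, if anything falls off the work surface, if the arm or the gripper's body presses on something with over 40 N, if the wrist force passes 120 N, or if a joint passes its speed limit or range.

## Working session

There is one attempt and no reset: what is moved stays moved. The work goes in short steps, Python scripts to look and compute and a shell command to move; the robot and the scene stay as the last step left them, time stands still between calls to the robot, and variables do not carry over. Pictures are saved under pics/ and viewed, and the job is handed in when it is done.

```bash
ls; mkdir -p pics
python3 - <<'E'
from bench import r, imaging
import cv2
for n in("side","top"):
    cv2.imwrite(f"pics/{n}0.png",imaging.snapshot(n)[:,:,::-1]); print(imaging.camera_info(n))
print(r.sense())
E
```

```text
pics
{'camera_matrix': array([[508.32424593,   0.        , 320.14465401],
       [  0.        , 508.32424593, 244.97721209],
       [  0.        ,   0.        ,   1.        ]]), 'k1': -0.09603285381184805, 'R': array([[-0.99801684, -0.06020067,  0.01839176],
       [-0.04613377,  0.5007431 , -0.86436568],
       [ 0.04282585, -0.86349999, -0.50252733]]), 't': array([ 553.07938391,   75.72665822, 1109.76643287])}
{'camera_matrix': array([[485.23673879,   0.        , 321.05513651],
       [  0.        , 485.23673879, 242.07128536],
       [  0.        ,   0.        ,   1.        ]]), 'k1': -0.09392525587871298, 'R': array([[-0.01141757, -0.99990792,  0.00733392],
       [-0.99855668,  0.01101659, -0.05256608],
       [ 0.05248045, -0.00792351, -0.99859052]]), 't': array([  32.68641   ,  554.13857242, 1047.52584665])}
{'time': 0.1, 'joint_pos': array([-7.20437657e+01,  7.51271986e+00,  8.53253940e+01,  8.50720461e-04,
        8.72609986e+01, -4.89446822e+00]), 'qd': array([-0.02275593, -0.06576964, -0.11054063,  0.00418638, -0.08681348,
        0.06660666]), 'joint_efforts': array([ 1.41340879e-03, -5.70953751e+01, -5.01940155e+01, -8.63686296e-05,
        8.14495375e-03, -3.18045306e-05]), 'tool_pos': array([ 232.85274093, -552.41936293,  230.30655157]), 'tcp_rot': array([-1.79901321e+02, -9.30292336e-03,  2.28506531e+01]), 'ft_force': array([ 0.0680543 , -0.85336521,  0.26387662]), 'wrist_torque': array([ 0.02469596, -0.02060654, -0.02227095]), 'finger_gap': 85.33455800216618}
```

View pics/top0.png

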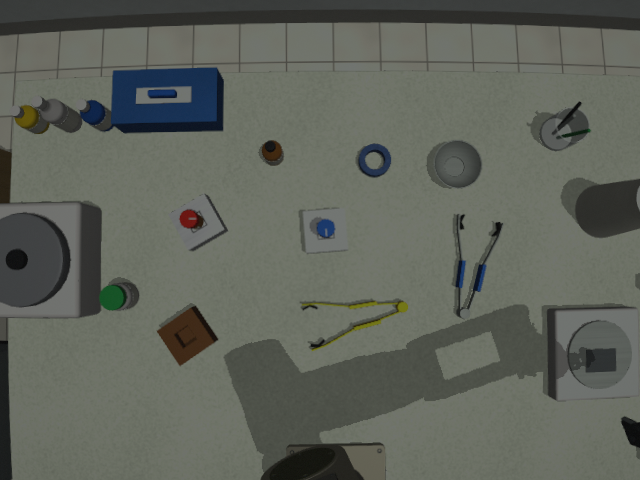

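View pics/side0.png

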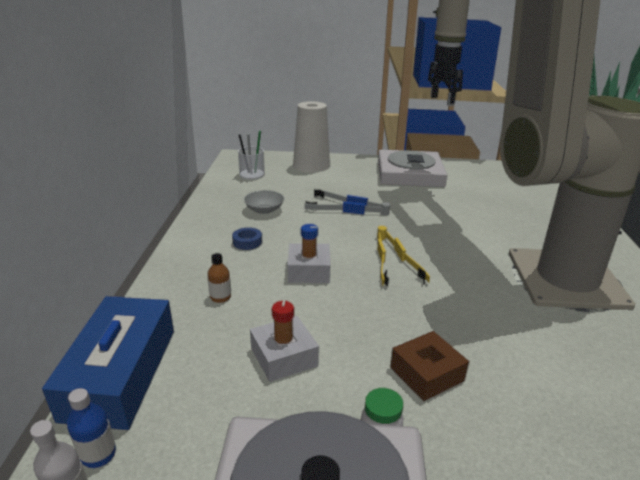

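Candidates, by pixel in the top view:
- **Vials:** red-capped (190,219), blue-capped (326,229). I choose the red one.
- **Tongs:** blue-handled (470,273), yellow (355,322). I choose the blue pair.
- **Blocks:** aluminium (200,222), aluminium with the blue vial (325,230), brown (187,335). I choose the one at (200,222).

Next I'll check close crops.

```bash
cat > h.py <<'E'
import numpy as np, cv2
from bench import r, imaging
def ray(n,u,v):
    c=imaging.camera_info(n);K=np.array(c["camera_matrix"])
    p=cv2.undistortPoints(np.array([[[u,v]]],float),K,np.array([c["k1"],0,0,0.]))[0,0]
    R=np.array(c["R"]);t=np.array(c["t"])
    return -R.T@t, R.T@np.array([p[0],p[1],1])
# note: k1 model here is exactly radial term of OpenCV
def atz(n,u,v,z):
    o,d=ray(n,u,v); return o+d*(z-o[2])/d[2]
def proj(n,X):
    c=imaging.camera_info(n);R=np.array(c["R"])
    return cv2.projectPoints(np.array(X,float).reshape(-1,1,3),cv2.Rodrigues(R)[0],np.array(c["t"]),np.array(c["camera_matrix"]),np.array([c["k1"],0,0,0.]))[0][:,0]
def tri(p1,p2):
    A=[];b=[]
    M=np.zeros((3,3));q=np.zeros(3)
    for n,(u,v) in(("top",p1),("side",p2)):
        o,d=ray(n,u,v);d=d/np.linalg.norm(d);P=np.eye(3)-np.outer(d,d);M+=P;q+=P@o
    return np.linalg.solve(M,q)
E
python3 - <<'E'
import cv2,numpy as np
a=cv2.imread("pics/top0.png");b=cv2.imread("pics/side0.png")
def c(i,x,y,w,h,s): return cv2.resize(i[y:y+h,x:x+w],None,fx=s,fy=s,interpolation=cv2.INTER_CUBIC)
cv2.imwrite("pics/c1.png",np.hstack([c(a,155,175,80,120,5),c(a,440,200,80,120,5)]))
cv2.imwrite("pics/c2.png",np.vstack([c(b,240,290,100,90,4)[:, :],c(b,300,180,100,50,4)]))
E
```

```text
(no output)
```

View pics/c1.png

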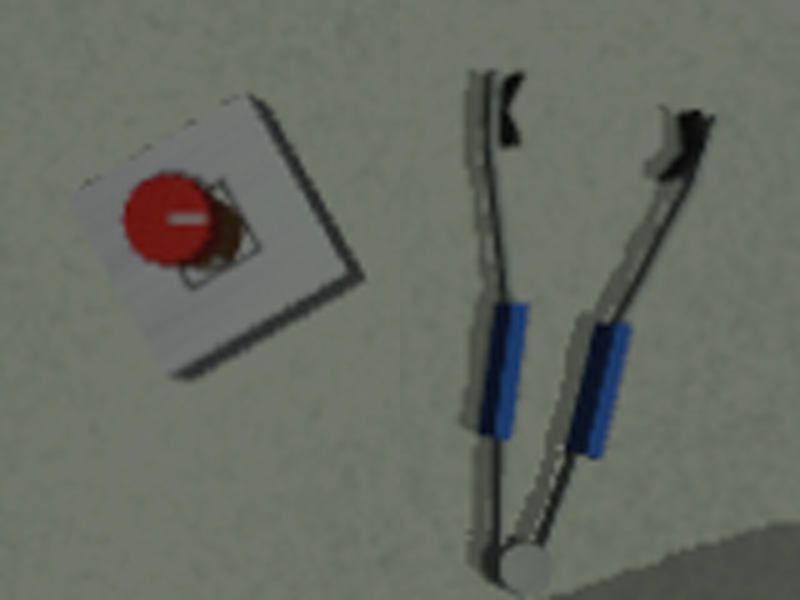

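View pics/c2.png

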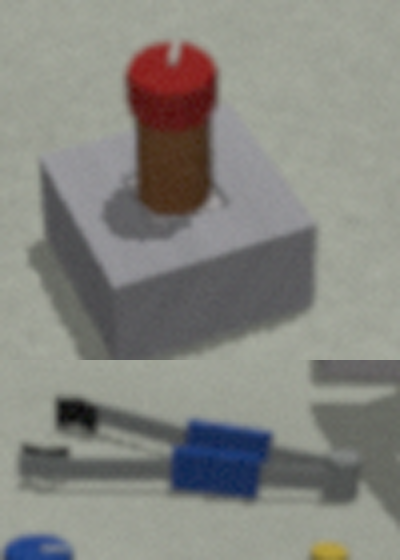

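Run:
```python
from h import *
np.set_printoptions(precision=1,suppress=True)
# cap disc by colour
t=cv2.imread("pics/top0.png");h=cv2.cvtColor(t,cv2.COLOR_BGR2HSV)
m=((h[...,0]<8)|(h[...,0]>172))&(h[...,1]>130)&(h[...,2]>60);m[:, :160]=0;m[:,230:]=0;m[:180]=0;m[260:]=0
ys,xs=np.nonzero(m);print(len(xs),xs.mean(),ys.mean(),xs.min(),xs.max(),ys.min(),ys.max())
print("cap top",atz("top",(xs.min()+xs.max())/2,(ys.min()+ys.max())/2,110), "tri",tri(((xs.min()+xs.max())/2,(ys.min()+ys.max())/2),(283.2,307.5)))
for q in[(250,95),(362,278),(183,380-5),(78,188)]:
    print("blk",atz("top",155+q[0]/5-.4,175+q[1]/5-.4,45))
L=[atz("top",440+x/5-.4,200+y/5-.4,30) for x,y in[(518,303),(502,438),(622,323),(595,458)]]
for l in L: print(l)
A=(L[0]+L[1])/2;B=(L[2]+L[3])/2
g=(A+B)/2;print("grip",g,np.linalg.norm(A-B),np.linalg.norm(L[0]-L[1]))
n=(A-B);print("axis ang from perp",np.degrees(np.arctan2(-n[0],n[1])))
hub=atz("top",440+125/5-.4,200+568/5-.4,30);print("hub",hub,np.linalg.norm((g-hub)[:2]),np.degrees(np.arctan2(*(g-hub)[[1,0]])))
J1=atz("top",440+(492-400+20)/5-.4,200+110/5-.4,26);J2=atz("top",440+(690-400)/5-.4,200+145/5-.4,26);j=(J1+J2)/2
print("jaws",j,np.linalg.norm((j-g)[:2]),np.degrees(np.arctan2(*(j-g)[[1,0]])))
# others
for nme,p,z in[("blue",(326,229),110),("drops",(271,148),100),("tape",(375,160),25),("dish",(457,164),35),("jar",(113,297),85),("towel",(600,215),0)]:
    print(nme,atz("top",*p,z))
```

```text
232 188.0344827586207 218.4655172413793 180 197 210 227
cap top [599.8 292.7 110. ] tri [599.4 293.3 107.6]
blk [659.8 275.5  45. ]
blk [580.4 227.   45. ]
blk [539.8 304.   45. ]
blk [620.7 350.   45. ]
[ 508.2 -462.8   30. ]
[ 449.  -453.7   30. ]
[ 498.6 -510.9   30. ]
[ 439.3 -496.4   30. ]
grip [ 473.8 -480.9   30. ] 46.436463710387606 59.934977142006964
axis ang from perp -11.973168126152645
hub [ 395.9 -282.7   30. ] 212.9854097999813 -68.541980611841
jaws [ 587.3 -322.7   26. ] 194.73326438055452 54.330604904276235
blue [575.4  17.1 110. ]
drops [743.3 127.1 100. ]
tape [733.1 -94.   25. ]
dish [ 721.4 -273.2   35. ]
jar [442.  457.7  85. ]
towel [ 610.8 -619.4    0. ]
```

Run:
```python
from h import *
np.set_printoptions(precision=1,suppress=True)
P=lambda x,y,z:atz("top",440+(x-400)/5-.4,200+y/5-.4,z)
L=[P(x,y,30) for x,y in[(518,303),(502,438),(622,323),(595,458)]]
for l in L: print(l)
A=(L[0]+L[1])/2;B=(L[2]+L[3])/2
g=(A+B)/2;n=(A-B);print("grip",g,np.linalg.norm(n),"axis",np.degrees(np.arctan2(-n[0],n[1])))
hub=P(525,568,30);print("hub",hub,np.linalg.norm((g-hub)[:2]),np.degrees(np.arctan2(*(g-hub)[[1,0]])))
J1=P(508,110,26);J2=P(690,145,26);j=(J1+J2)/2
print("jaws",j,J1,J2,np.linalg.norm((j-g)[:2]),np.degrees(np.arctan2(*(j-g)[[1,0]])),np.degrees(np.arctan2(*(j-hub)[[1,0]])))
# cap mark angle: in top pic
# vial glass bottom block pocket
for nme,p in[("pocket",[(222,180),(260,248),(192,288)])]:
    for x,y in p: print(atz("top",155+x/5-.4,175+y/5-.4,45))
# check side projections
print(proj("side",[g,j,hub,[600,293,110],[600,290,65]]), proj("top",[[600,290,110],[600,290,65]]))
```

```text
[ 510.8 -282.1   30. ]
[ 452.3 -273.7   30. ]
[ 501.4 -328.2   30. ]
[ 442.9 -314.7   30. ]
grip [ 476.8 -299.7   30. ] 44.54486879998852 axis -12.139974149697052
hub [ 395.9 -282.7   30. ] 82.73257269776873 -11.826078502099472
jaws [ 587.3 -321.9   26. ] [ 595.4 -281.2   26. ] [ 579.3 -362.5   26. ] 112.6984256380639 -11.347053947091505 -11.549841085953014
[623.3 287.4  45. ]
[593.8 270.9  45. ]
[577.  300.2  45. ]
[[355.5 199.8]
 [315.3 196. ]
 [385.8 203.8]
 [282.5 306.1]
 [283.3 326.5]] [[189.9 218.4]
 [195.4 220.5]]
```

The crops confirm the choice: the red-capped vial stands in the aluminium block (cap at 188.6,218.6 in the top view), and the steel tongs have blue handles (462,274 and 482,278). The measured sizes fit: handle centres 44.5 mm apart, hub 83 mm behind, jaws 113 mm ahead. 

The vial is at about (600,292). The tongs grip is at (477,-300), axis -11.8°. Moving above the vial.

```bash
R="66.6 -63.6 4 0 0 -103 8.5"; true; python3 -m creep '66.6 -63.6 4 0 0 -103 8.5;66.6 -63.6 4 0 0 -103 8.5;66.6 -63.6 4 0 0 -103 8.5;66.6 -63.6 4 0 0 -103 8.5;66.6 -63.6 4 0 0 -103 8.5;66.6 -63.6 4 0 0 -103 8.5;66.6 -63.6 4 0 0 -103 8.5;66.6 -63.6 4 0 0 -103 8.5;66.6 -63.6 4 0 0 -103 8.5;66.6 -63.6 4 0 0 -103 8.5;66.6 -63.6 4 0 0 -103 8.5;66.6 -63.6 4 0 0 -103 8.5;66.6 -63.6 4 0 0 -103 8.5;66.6 -63.6 4 0 0 -103 8.5;66.6 -63.6 4 0 0 -103 8.5;66.6 -63.6 4 0 0 -103 8.5;66.6 -63.6 4 0 0 -103 8.5;66.6 -63.6 4 0 0 -103 8.5;66.6 -63.6 4 0 0 -103 8.5;66.6 -63.6 4 0 0 -103 8.5' 30
```

```text
time: 2.1
tool_pos: [599.2, 295.4, 189.8]
tcp_rot: [-179.9, -0.2, 126.0]
ft_force: [-1.0, -0.5, -0.4]
finger_gap: 85.1
```

```bash
python3 -m creep '-0.3 -0.1 4 0 0 0 8.5;-0.3 -0.1 8 0 0 0 8.5;-0.3 -0.1 10.8 0 0 0 8.5;-0.3 -0.1 10.8 0 0 0 8.5;-0.3 -0.1 10.8 0 0 0 8.5' 30
python3 - <<'E'
from h import *
a=imaging.snapshot("top")[:,:,::-1];b=imaging.snapshot("side")[:,:,::-1]
cv2.imwrite("pics/d1.png",np.hstack([cv2.resize(a[160:280,140:240],(400,480)),cv2.resize(b[270:390,230:330],(400,480))]))
E
```

```text
time: 2.6
tool_pos: [599.6, 291.8, 81.8]
tcp_rot: [-179.9, -0.2, 126.0]
ft_force: [1.0, 0.9, 0.7]
finger_gap: 85.3
```

View pics/d1.png

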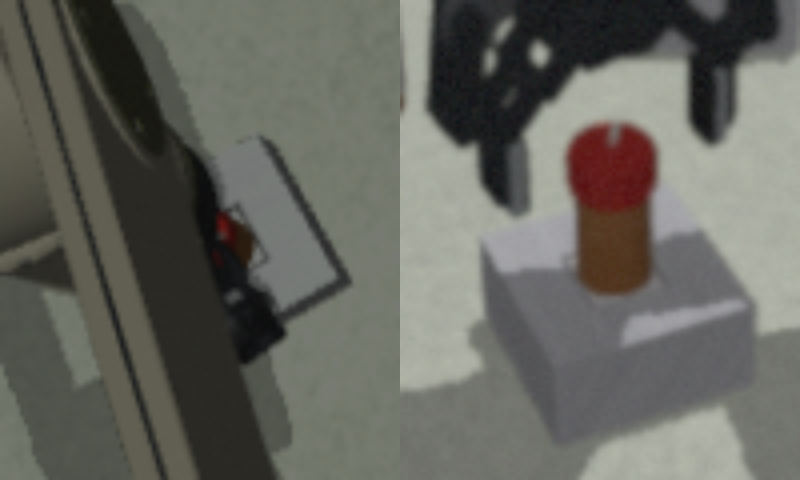

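The side view shows the fingertips straddling the red cap: tips at about (515,210) and (712,140) in the crop, cap centre (612,165). Closing with 30 N.

```bash
python3 -m creep '0 0 0 0 0 0 3;0 0 0 0 0 0 3;0 0 0 0 0 0 3;0 0 0 0 0 0 3;0 0 0 0 0 0 3;0 0 0 0 0 0 3;0 0 0 0 0 0 3' 30
python3 - <<'E'
from h import *
b=imaging.snapshot("side")[:,:,::-1]
s=r.sense();print(s["wrist_torque"],s["joint_pos"])
cv2.imwrite("pics/d2.png",cv2.resize(b[270:390,230:330],(500,600)))
E
```

```text
time: 3.4
tool_pos: [602.1, 293.0, 85.8]
tcp_rot: [179.8, -0.1, 126.0]
ft_force: [-1.4, -0.3, 6.2]
finger_gap: 34.9
[-0.10821927  0.20842626  0.04557403] [ 21.49322772  23.75511792  81.53409328   0.13169289  74.50254277
 -14.56142703]
```

View pics/d2.png

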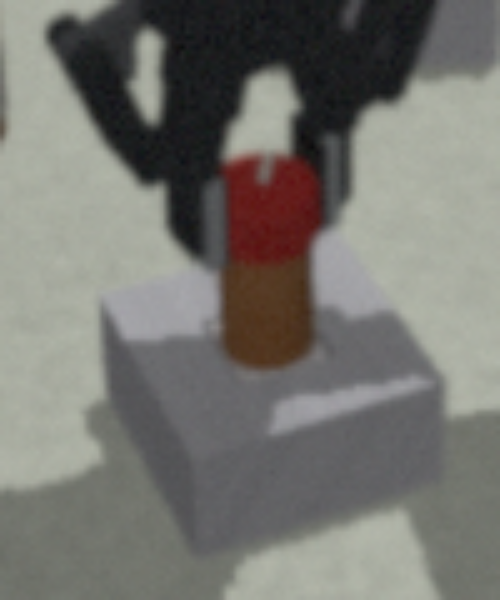

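Gripped on the cap, gap 34.9 mm. Turning clockwise, which is +z of the tool.

```bash
python3 -m creep '0 0 0 0 0 6 3;0 0 0 0 0 12 3;0 0 0 0 0 18 3;0 0 0 0 0 24 3;0 0 0 0 0 30 3;0 0 0 0 0 36 3;0 0 0 0 0 40 3;0 0 0 0 0 40 3' 30
python3 - <<'E'
from h import *
b=imaging.snapshot("side")[:,:,::-1]
s=r.sense();print(s["wrist_torque"],s["joint_pos"][5],s["joint_efforts"][5])
cv2.imwrite("pics/d3.png",cv2.resize(b[270:390,230:330],(500,600)))
E
python3 -m creep '0 0 0 0 0 6 3;0 0 0 0 0 12 3;0 0 0 0 0 16 3;0 0 0 0 0 16 3' 30; python3 -c "
from bench import r
s=r.sense();print(s['wrist_torque'],s['joint_pos'][5],s['joint_efforts'][5])"
```

```text
time: 4.25
tool_pos: [601.6, 292.9, 85.9]
tcp_rot: [179.9, -0.2, 86.0]
ft_force: [-3.5, -0.9, 4.6]
finger_gap: 35.0
[-0.33905264  0.93188379  0.11596637] 25.346266248896807 0.6663214601576328
time: 4.7
tool_pos: [601.4, 292.9, 86.0]
tcp_rot: [180.0, -0.2, 70.2]
ft_force: [-3.2, -1.6, 4.0]
finger_gap: 34.9
[-0.23343944  0.63468732  0.03518425] 41.290687580515836 1.4032374322414398
```

View pics/d3.png

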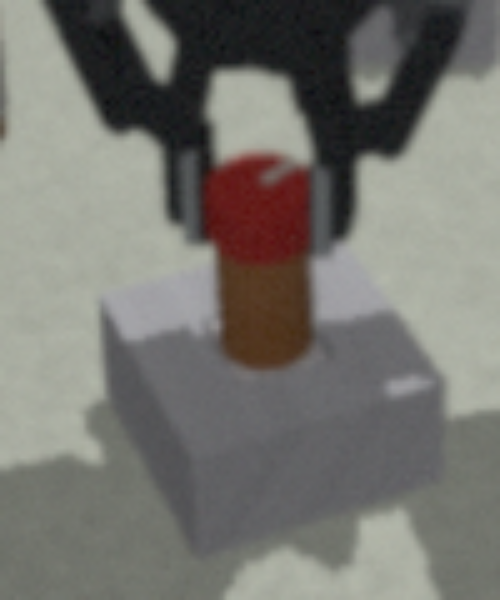

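```bash
python3 -m creep '0 0 0 0 0 5 3;0 0 0 0 0 10 3;0 0 0 0 0 15 3;0 0 0 0 0 18 3;0 0 0 0 0 18 3' 30
python3 - <<'E'
from h import *
b=imaging.snapshot("side")[:,:,::-1]
s=r.sense();print(s["wrist_torque"],s["joint_pos"][5],s["joint_efforts"][5])
cv2.imwrite("pics/d4.png",cv2.resize(b[270:390,230:330],(500,600)))
E
```

```text
time: 5.2
tool_pos: [601.0, 293.4, 85.9]
tcp_rot: [-179.9, -0.2, 52.4]
ft_force: [-5.2, 1.4, 4.2]
finger_gap: 35.0
[0.29392679 0.95828734 0.49992521] 59.0473977581112 0.9278592467308044
```

View pics/d4.png

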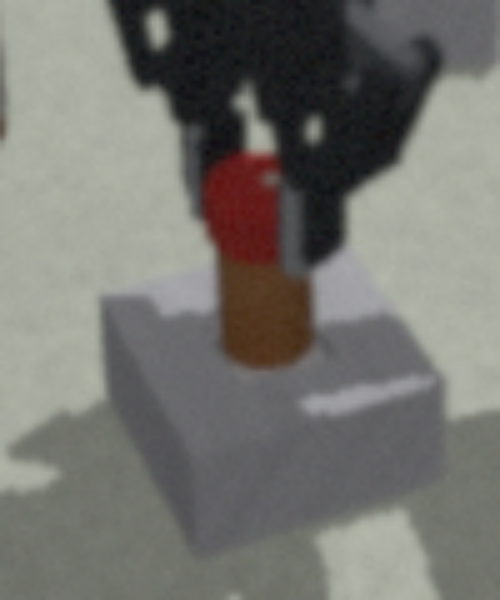

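```bash
python3 -m creep '0 0 0 0 0 5 3;0 0 0 0 0 10 3;0 0 0 0 0 10 3' 30
python3 - <<'E'
from h import *
s=r.sense();print(s["wrist_torque"],s["joint_pos"][5],s["joint_efforts"][5])
E
python3 -m creep '0 0 0 0 0 0 8.5;0 0 0 0 0 0 8.5;0 0 0 0 0 0 8.5;0 0 0 0 0 0 8.5;0 0 -4 0 0 0 8.5;0 0 -8 0 0 0 8.5;0 0 -12 0 0 0 8.5;0 0 -12 0 0 0 8.5' 30;  python3 - <<'E'
from h import *
b=imaging.snapshot("side")[:,:,::-1]
s=r.sense();print(s["wrist_torque"],s["joint_pos"])
cv2.imwrite("pics/d5.png",cv2.resize(b[290:350,255:315],(600,600),interpolation=2))
E
```

```text
time: 5.55
tool_pos: [601.4, 293.9, 85.9]
tcp_rot: [-179.9, -0.2, 42.6]
ft_force: [-0.5, 2.3, -0.1]
finger_gap: 35.2
[0.54956094 0.06583768 0.40906521] 68.93373163498556 2.113662287592888
time: 6.35
tool_pos: [604.8, 294.7, 214.6]
tcp_rot: [179.8, -0.9, 42.6]
ft_force: [0.5, 1.0, 1.2]
finger_gap: 84.7
[-0.04512248  0.02343168 -0.02410722] [21.51706427 18.35675565 74.8665522   0.17587257 86.11646979 68.90962389]
```

View pics/d5.png

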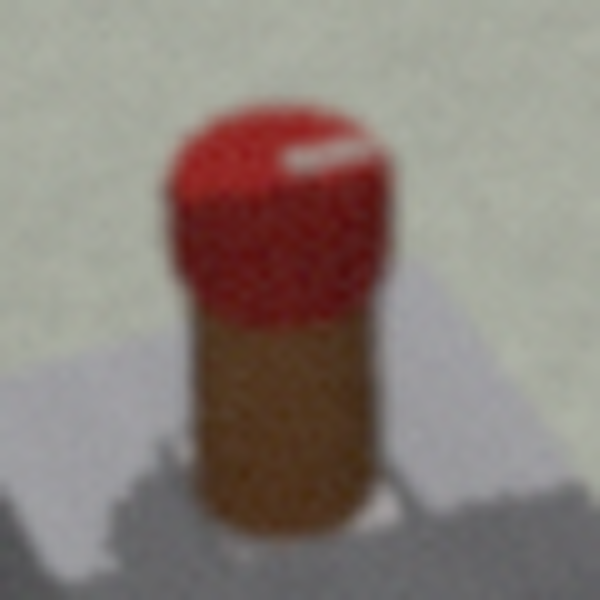

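Run:
```python
from h import *
np.set_printoptions(precision=1,suppress=True)
P=lambda n,x,y:atz(n,x,y,110)
a=P("side",255+37.8-.5,290+14.8-.5);b=P("side",255+28.5-.5,290+16-.5);d=a-b
print(a,b,np.degrees(np.arctan2(d[1],d[0])),np.hypot(*d[:2]))
a=P("top",155+208/5-.4,175+218/5-.4);b=P("top",155+168/5-.4,175+218/5-.4);d=a-b
print("init",a,b,np.degrees(np.arctan2(d[1],d[0])),np.hypot(*d[:2]))
c=P("side",255+28-.5,290+15.8-.5);print(c)
# axis of vial: midline columns in d5: glass 195..375 at y 430
o,dd=ray("side",255+28.5-.5,290+43-.5)
for x in(595,600,605):print(o+dd*(x-o[0])/dd[0] if abs(dd[0])>1e-3 else 0)
print(atz("side",255+28.2-.5,290+53-.5,45))
```

```text
[584.6 286.7 110. ] [599.4 291.3 110. ] -162.85452582849635 15.4625024865242
init [600.2 277.1 110. ] [600.4 293.4 110. ] -90.7556614694545 16.24238778817424
[600.3 290.8 110. ]
[595.  331.1  86.6]
[600.  295.4  56.4]
[605.  259.6  26.2]
[599.2 307.6  45. ]
```

The cap mark turned from -91° to about -163° (72°), while the hand turned 84° with wrist torque rising to 0.4–0.5 N m. It is tight against its stop. Now to the tongs.

```bash
python3 -m creep '-49.7 35.1 6.5 0 0 54.4 7.2;-49.7 35.1 6.5 0 0 54.4 7.2;-49.7 35.1 6.5 0 0 54.4 7.2;-49.7 35.1 6.5 0 0 54.4 7.2;-49.7 35.1 6.5 0 0 54.4 7.2;-49.7 35.1 6.5 0 0 54.4 7.2;-49.7 35.1 6.5 0 0 54.4 7.2;-49.7 35.1 6.5 0 0 54.4 7.2;-49.7 35.1 6.5 0 0 54.4 7.2;-49.7 35.1 6.5 0 0 54.4 7.2;-49.7 35.1 6.5 0 0 54.4 7.2;-49.7 35.1 6.5 0 0 54.4 7.2;-49.7 35.1 6.5 0 0 54.4 7.2;-49.7 35.1 6.5 0 0 54.4 7.2;-49.7 35.1 6.5 0 0 54.4 7.2;-49.7 35.1 6.5 0 0 54.4 7.2' 30;  python3 - <<'E'
from h import *
b=imaging.snapshot("side")[:,:,::-1];a=imaging.snapshot("top")[:,:,::-1]
print(r.sense()["joint_pos"])
cv2.imwrite("pics/e1.png",np.hstack([cv2.resize(a[190:330,410:530],(400,466)),cv2.resize(b[130:270,300:420],(400,466))]))
E
```

```text
time: 8.0
tool_pos: [476.4, -298.4, 140.3]
tcp_rot: [-179.5, -0.4, -11.7]
ft_force: [0.1, 0.1, 1.0]
finger_gap: 71.9
[-37.72573543   4.92750645  97.62389974   0.68260417  77.26526906
  63.80412147]
```

View pics/e1.png

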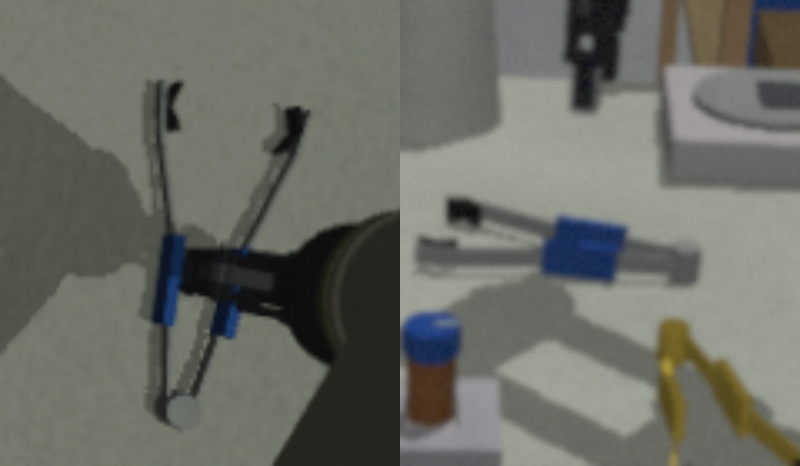

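```bash
python3 -m creep '0 0.1 4 0.5 0 0 7.2;0 0.1 8 0.5 0 0 7.2;0 0.1 10 0.5 0 0 7.2;0 0.1 10 0.5 0 0 7.2' 30;  python3 - <<'E'
from h import *
b=imaging.snapshot("side")[:,:,::-1];a=imaging.snapshot("top")[:,:,::-1]
cv2.imwrite("pics/e2.png",np.hstack([cv2.resize(a[210:330,430:530],(400,480)),cv2.resize(b[150:240,330:405],(400,480))]))
E
```

```text
time: 8.5
tool_pos: [475.3, -295.8, 36.9]
tcp_rot: [-178.8, -0.1, -11.6]
ft_force: [0.2, 0.8, -0.4]
finger_gap: 71.8
```

View pics/e2.png

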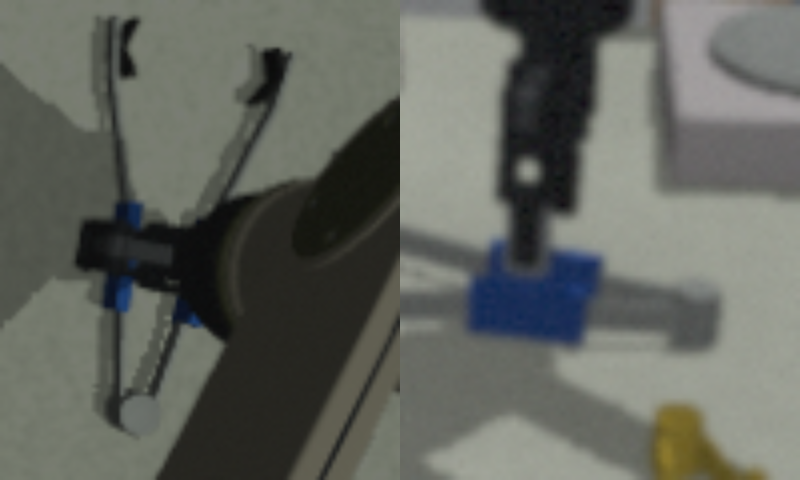

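```bash
python3 -m creep '0.2 0.35 0 -1.2 0 0 7.2;0.2 0.35 1.2 -1.2 0 0 7.2;0.2 0.35 2.4 -1.2 0 0 7.2;0.2 0.35 3.4 -1.2 0 0 7.2;0.2 0.35 3.4 -1.2 0 0 7.2;0.2 0.35 3.4 -1.2 0 0 7.2' 30;  python3 - <<'E'
from h import *
b=imaging.snapshot("side")[:,:,::-1];a=imaging.snapshot("top")[:,:,::-1]
cv2.imwrite("pics/e3.png",np.hstack([cv2.resize(a[210:330,430:530],(400,480)),cv2.resize(b[150:240,330:405],(400,480))]))
E
```

```text
time: 9.2
tool_pos: [478.9, -301.2, 6.5]
tcp_rot: [179.9, -0.4, -11.6]
ft_force: [0.5, -0.4, 0.9]
finger_gap: 71.7
```

View pics/e3.png

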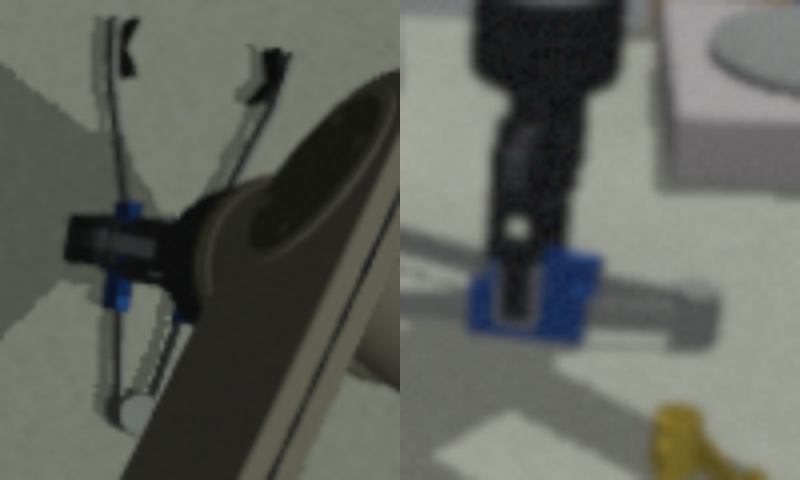

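The fingers straddle the blue handles (near handle 470–600 in the crop, finger at 515), about 5–8 mm too far toward the jaws. I'll shift back, lower slightly and close to 44 mm.

```bash
python3 -m creep '-0.6 0 0.3 0 0 0 7.2;-0.6 0 0.3 0 0 0 7.2;-0.6 0 0.3 0 0 0 4.4;-0.6 0 0.3 0 0 0 4.4;-0.6 0 0.3 0 0 0 4.4;-0.6 0 0.3 0 0 0 4.4;-0.6 0 0.3 0 0 0 4.4;-0.6 0 0.3 0 0 0 4.4' 60;  python3 - <<'E'
from h import *
b=imaging.snapshot("side")[:,:,::-1];a=imaging.snapshot("top")[:,:,::-1]
cv2.imwrite("pics/e4.png",np.hstack([cv2.resize(a[210:330,430:530],(400,480)),cv2.resize(b[150:240,330:405],(400,480))]))
E
```

```text
time: 10.1
tool_pos: [474.6, -301.4, 5.6]
tcp_rot: [179.8, -0.6, -11.6]
ft_force: [-1.1, -0.3, 5.8]
finger_gap: 44.2
```

View pics/e4.png

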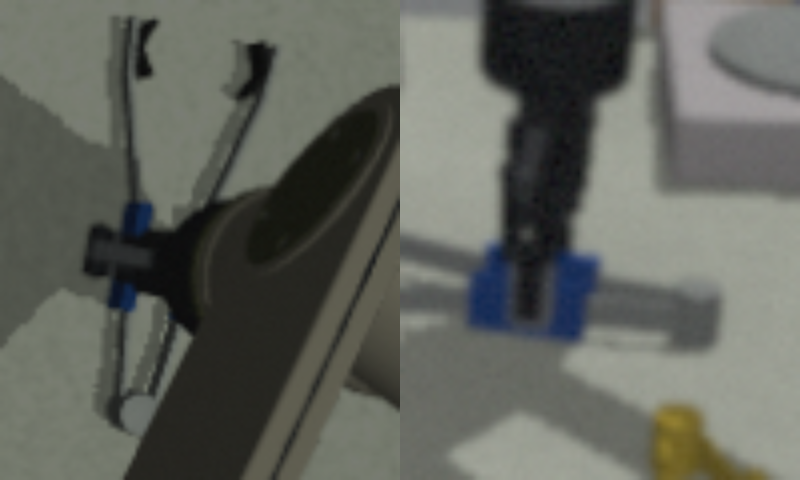

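The handles are gripped at 44.2 mm, with the finger centred on the near handle at crop column 530. Lifting a little and checking the tongs hang level.

```bash
python3 -m creep '0 0 -1 0 0 0 4.4;0 0 -3 0 0 0 4.4;0 0 -6 0 0 0 4.4;0 0 -9 0 0 0 4.4;0 0 -12 0 0 0 4.4;0 0 -12 0 0 0 4.4;0 0 -12 0 0 0 4.4' 60;  python3 - <<'E'
from h import *
b=imaging.snapshot("side")[:,:,::-1];a=imaging.snapshot("top")[:,:,::-1]
print(r.sense()["joint_pos"])
cv2.imwrite("pics/e5.png",np.hstack([cv2.resize(a[200:320,440:540],(400,480)),cv2.resize(b[120:210,300:375],(400,480))]))
cv2.imwrite("pics/e5t.png",a);cv2.imwrite("pics/e5s.png",b)
E
```

```text
time: 10.9
tool_pos: [474.1, -300.9, 126.9]
tcp_rot: [179.7, -0.7, -11.6]
ft_force: [-0.7, -0.5, -1.5]
finger_gap: 44.0
[-3.76634181e+01  5.17174250e+00  9.91370335e+01  3.67690968e-02
  7.51701165e+01  6.39506483e+01]
```

View pics/e5.png

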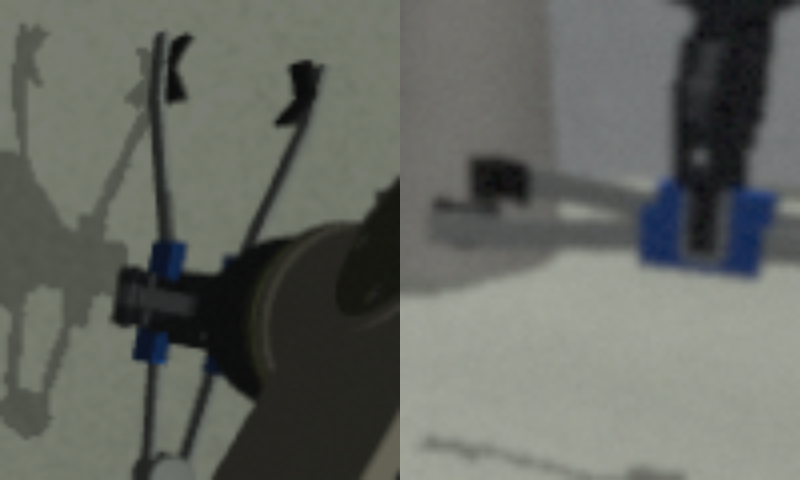

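Run:
```python
from h import *
np.set_printoptions(precision=1,suppress=True)
T=lambda x,y:(440+x/4-.4,200+y/4-.4)
S=lambda x,y:(300+(x-400)/5.333-.4,120+y/5.333-.4)
n=tri(T(178,68),S(468,203));f=tri(T(297,92),S(500,163));m=(n+f)/2
print(n,f,m,np.linalg.norm(n-f))
tcp=np.array([474.1,-300.9,126.9]);d=m-tcp
y=np.radians(-11.6);print("rel along",d[0]*np.cos(y)+d[1]*np.sin(y),"lat",-d[0]*np.sin(y)+d[1]*np.cos(y),"dz",d[2])
for z in(136,146): 
  n=atz("top",*T(178,68),z);f=atz("top",*T(297,92),z);m=(n+f)/2;d=m-tcp
  print(z,n,f,d[0]*np.cos(y)+d[1]*np.sin(y),-d[0]*np.sin(y)+d[1]*np.cos(y),np.degrees(np.arctan2(-(n-f)[0],(n-f)[1])))
```

```text
[ 594.  -289.7  149.2] [ 582. -349.  149.] [ 588.  -319.4  149.1] 60.503026568098115
rel along 115.31783688837882 lat 4.825329221842875 dz 22.169319142562387
136 [ 594.8 -294.3  136. ] [ 582.4 -354.4  136. ] 116.89208899425365 0.04576647797676259 -11.604608569922094
146 [ 593.8 -290.8  146. ] [ 581.6 -350.3  146. ] 115.1851013738245 3.601151716337675 -11.604608569922089
```

The tongs hang level: jaw pads near z 148 at their top, 115 mm ahead of the TCP, and tongs centre about TCP+10. Carrying them high to a stand-off short of the vial.

```bash
python3 -m creep '-0.5 -1.4 -1.5 0 0 -1 4.4;-1.4 -4.3 -3 0 0 -3.6 4.4;-2.6 -8.1 -4.3 0 0 -6.7 4.4;-4 -12.4 -4.3 0 0 -10.3 4.4;-5.4 -16.7 -4.3 0 0 -13.9 4.4;-6.8 -20.9 -4.3 0 0 -17.4 4.4;-8.2 -25.2 -4.3 0 0 -21 4.4;-9.5 -29.5 -4.3 0 0 -24.6 4.4;-10.9 -33.8 -4.3 0 0 -28.1 4.4;-12.3 -38.1 -4.3 0 0 -31.7 4.4;-13.6 -41.9 -4.3 0 0 -34.8 4.4;-14.5 -44.7 -4.3 0 0 -37.2 4.4;-15.1 -46.6 -4.3 0 0 -38.8 4.4;-15.4 -47.6 -4.3 0 0 -39.6 4.4;-15.4 -47.6 -4.3 0 0 -39.6 4.4;-15.4 -47.6 -4.3 0 0 -39.6 4.4' 60
python3 - <<'E'
from h import *
b=imaging.snapshot("side")[:,:,::-1];a=imaging.snapshot("top")[:,:,::-1]
print(r.sense()["joint_pos"])
cv2.imwrite("pics/f1.png",np.hstack([cv2.resize(a[160:310,150:275],(400,480)),cv2.resize(b[200:380,240:390],(400,480))]))
E
```

```text
time: 12.6
tool_pos: [417.3, 196.7, 163.8]
tcp_rot: [179.5, -0.2, 27.9]
ft_force: [-0.8, -0.1, -0.9]
finger_gap: 44.4
[ 19.16722462 -12.37155536 111.61406201  -0.43990047  80.48589107
  81.35597874]
```

View pics/f1.png

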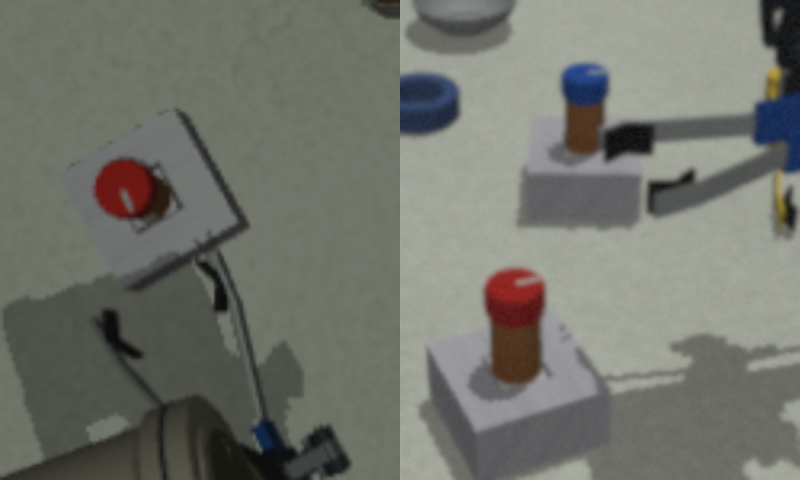

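```bash
python3 -m creep '0 0 2 0 0 0 4.4;0 0 5 0 0 0 4.4;0 0 8 0 0 0 4.4;0 0 10 0 0 0 4.4;0 0 10.6 0 0 0 4.4;0 0 10.6 0 0 0 4.4;0 0 10.6 0 0 0 4.4' 60
python3 - <<'E'
from h import *
b=imaging.snapshot("side")[:,:,::-1];a=imaging.snapshot("top")[:,:,::-1]
cv2.imwrite("pics/f2.png",np.hstack([cv2.resize(a[170:290,160:260],(400,480)),cv2.resize(b[260:380,250:350],(400,480))]))
E
```

```text
time: 13.4
tool_pos: [419.4, 195.8, 59.4]
tcp_rot: [179.5, -0.3, 27.8]
ft_force: [0.6, 0.5, -0.9]
finger_gap: 44.0
```

View pics/f2.png

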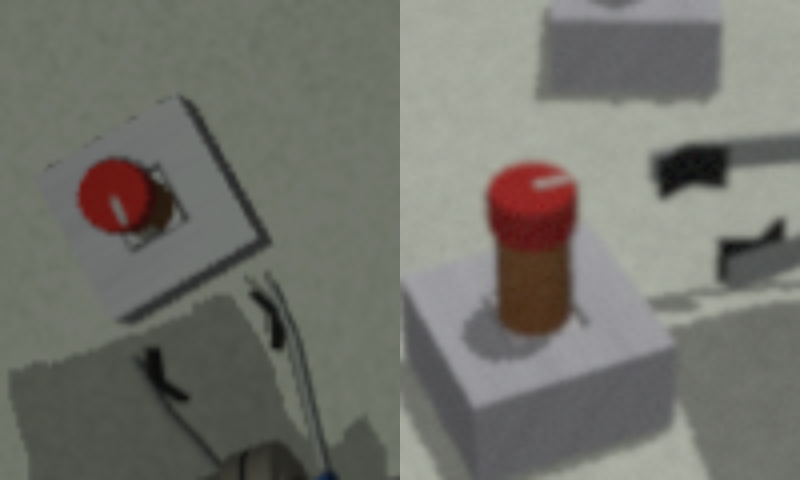

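Run:
```python
from h import *
np.set_printoptions(precision=1,suppress=True)
T=lambda x,y:(160+x/4-.4,170+y/4-.4)
l=atz("top",*T(163,378),80);q=atz("top",*T(269,318),80);m=(l+q)/2;v=atz("top",*T(115.5,195),110)
print(l,q,m,np.linalg.norm(l-q),v)
n=l-q;print("yaw",np.degrees(np.arctan2(-n[0],n[1])))
y=np.radians(27.8);c,s=np.cos(y),np.sin(y)
for nm,d in(("jaw-vial",(v-m)),("tcp-jaw",m-np.array([419.4,195.8,59.4]))):
    print(nm,"along",d[0]*c+d[1]*s,"lat",-d[0]*s+d[1]*c)
S=lambda x,y:(250+(x-400)/4-.4,260+y/4-.4)
print(tri(T(163,378),S(755,238)),tri(T(269,318),S(692,152)))
```

```text
[508.4 275.8  80. ] [538.7 220.8  80. ] [523.5 248.3  80. ] 62.75628911748774 [600.1 292.8 110. ]
yaw 28.872065242234857
jaw-vial along 88.43096560262549 lat 3.64814685500874
tcp-jaw along 116.61703938236245 lat -2.1078974400534136
[508.3 276.7  76.4] [538.3 221.1  78.8]
```

```bash
python3 -m creep '0.5 -0.25 0 0 0 0 4.4;2 -0.25 0 0 0 0 4.4;4 -0.25 0 0 0 0 4.4;6 -0.25 0 0 0 0 4.4;7.5 -0.25 0 0 0 0 4.4;8.5 -0.25 0 0 0 0 4.4;8.9 -0.25 0 0 0 0 4.4;8.9 -0.25 0 0 0 0 4.4;8.9 -0.25 0 0 0 0 4.4' 60
python3 - <<'E'
from h import *
b=imaging.snapshot("side")[:,:,::-1];a=imaging.snapshot("top")[:,:,::-1]
cv2.imwrite("pics/f3.png",np.hstack([cv2.resize(a[170:290,160:260],(400,480)),cv2.resize(b[260:380,250:350],(400,480))]))
E
```

```text
time: 14.4
tool_pos: [496.7, 239.7, 60.2]
tcp_rot: [179.5, -0.3, 27.9]
ft_force: [0.9, -0.0, -1.0]
finger_gap: 44.5
```

View pics/f3.png

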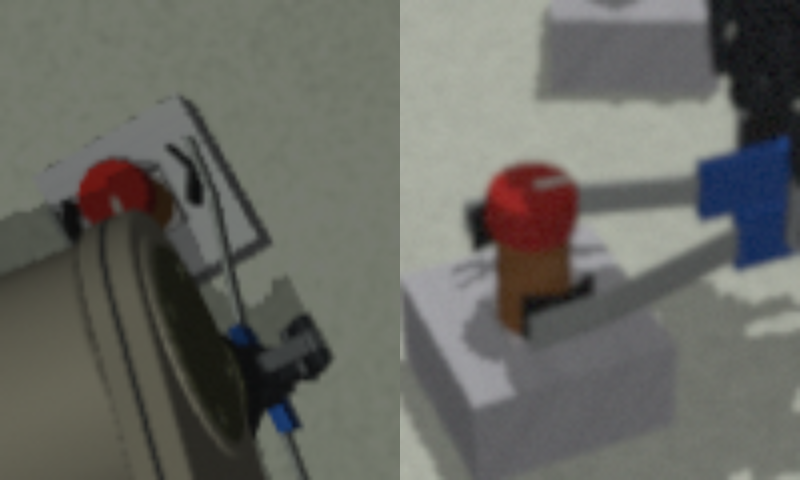

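```bash
python3 - <<'E'
from h import *
np.set_printoptions(precision=1,suppress=True)
c,s=np.cos(np.radians(27.8)),np.sin(np.radians(27.8))
v=np.array([600,292.5,80]);f=np.array([c,s,0]);n=np.array([-s,c,0])
p=[v]+[v+k*30*n for k in(1,-1)]+[v-k*30*n+16*f*j for k in(1,) for j in(1,-1)]
print((proj("top",p)-[160,170]+.4)*4)
E
python3 -m creep '0 0 0 0 0 0 4;0 0 0 0 0 0 3.6;0 0 0 0 0 0 3.2;0 0 0 0 0 0 2.8;0 0 0 0 0 0 2.0;0 0 0 0 0 0 2.0;0 0 0 0 0 0 2.0;0 0 0 0 0 0 2.0' 60
python3 - <<'E'
from h import *
b=imaging.snapshot("side")[:,:,::-1];a=imaging.snapshot("top")[:,:,::-1]
print(r.sense()["wrist_torque"])
cv2.imwrite("pics/f4.png",np.hstack([cv2.resize(a[170:290,160:260],(400,480)),cv2.resize(b[260:380,250:350],(400,480))]))
E
```

```text
[[131.3 201. ]
 [ 80.6 228.6]
 [182.3 173.4]
 [168.1 146.4]
 [196.5 200.4]]
time: 15.3
tool_pos: [496.4, 239.7, 60.2]
tcp_rot: [179.5, -0.3, 27.9]
ft_force: [-2.1, 0.2, 0.6]
finger_gap: 29.8
[0.16403166 0.45544137 0.21157006]
```

View pics/f4.png

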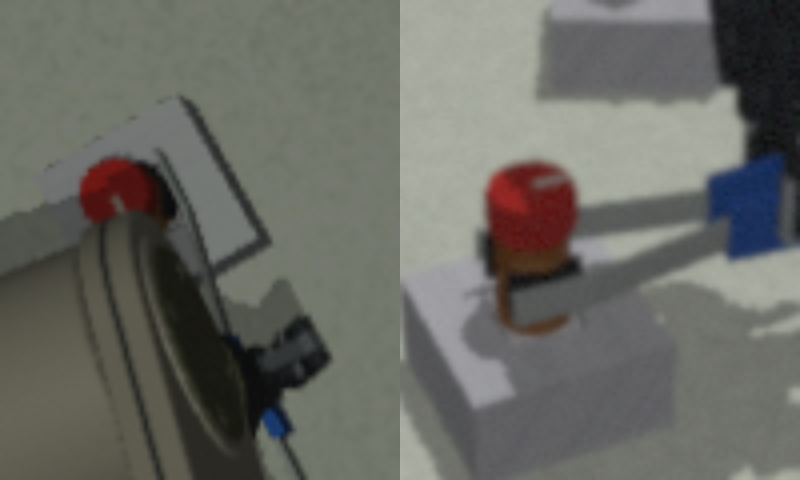

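The gap stopped at 29.8 mm, the stated "30 on the vial". The jaws are on the amber glass (side crop 485–580, 240–320), clear of cap and block. Lifting slowly.

```bash
python3 -m creep '0 0 -0.3 0 0 0 2;0 0 -0.8 0 0 0 2;0 0 -1.5 0 0 0 2;0 0 -2.2 0 0 0 2;0 0 -3 0 0 0 2;0 0 -3 0 0 0 2' 60
python3 - <<'E'
from h import *
b=imaging.snapshot("side")[:,:,::-1]
cv2.imwrite("pics/g1.png",cv2.resize(b[240:380,240:380],(560,560)))
E
```

```text
time: 16.0
tool_pos: [497.5, 240.1, 92.3]
tcp_rot: [179.5, -0.5, 27.9]
ft_force: [1.9, 0.4, -1.3]
finger_gap: 29.5
```

View pics/g1.png

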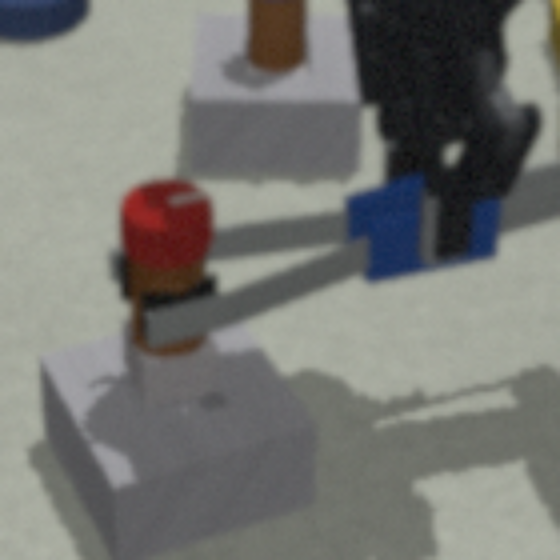

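The vial is rising upright with the tongs; its white foot is coming out at (170,370). Continuing to about 12 cm.

```bash
python3 -m creep '0 0 -0.8 0 0 0 2;0 0 -2 0 0 0 2;0 0 -3.5 0 0 0 2;0 0 -5 0 0 0 2;0 0 -6.5 0 0 0 2;0 0 -7.8 0 0 0 2;0 0 -8.6 0 0 0 2;0 0 -9 0 0 0 2;0 0 -9 0 0 0 2;0 0 -9 0 0 0 2;0 0 -9 0 0 0 2;0 0 -9 0 0 0 2' 60
python3 - <<'E'
from h import *
b=imaging.snapshot("side")[:,:,::-1];a=imaging.snapshot("top")[:,:,::-1]
cv2.imwrite("pics/g2.png",np.hstack([cv2.resize(a[160:300,140:280],(400,400)),cv2.resize(b[240:380,240:380],(400,400))]))
cv2.imwrite("pics/g2s.png",b)
print(r.sense()["qd"])
E
```

```text
time: 17.25
tool_pos: [495.7, 240.2, 180.7]
tcp_rot: [179.5, -0.4, 27.9]
ft_force: [0.1, -0.3, -2.0]
finger_gap: 28.9
[-0.04404465 -0.24154532 -0.23313926  0.04275363  0.07125886 -0.08109592]
```

View pics/g2.png

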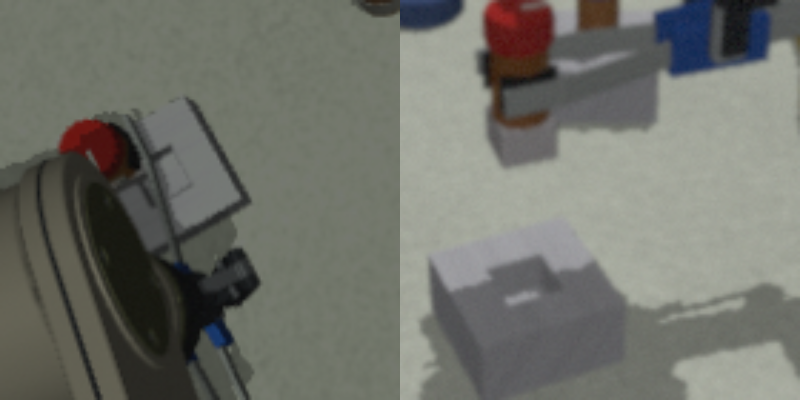

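View pics/g2s.png

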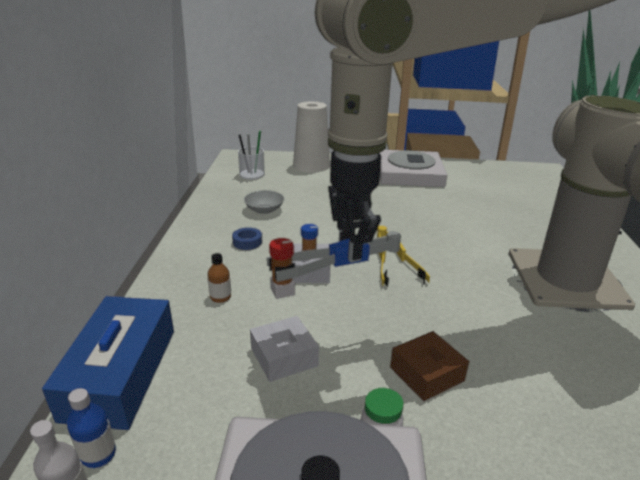

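```bash
python3 -m creep '0 0 0 0 0 0 2;0 0 0 0 0 0 2;0 0 0 0 0 0 2;0 0 0 0 0 0 2;0 0 0 0 0 0 2;0 0 0 0 0 0 2;0 0 0 0 0 0 2;0 0 0 0 0 0 2' 60
python3 - <<'E'
from h import *
np.set_printoptions(precision=1,suppress=True)
b=imaging.snapshot("side")[:,:,::-1];a=imaging.snapshot("top")[:,:,::-1]
cv2.imwrite("pics/g3.png",np.hstack([cv2.resize(a[190:250,150:210],(400,400)),cv2.resize(b[225:305,255:335],(400,400))]))
c=tri((140+93/2.857-.4,160+148/2.857-.4),(282.3,243.5));print("cap top",c)
print(proj("side",[[600,292.5,230],[600,292.5,140]]),proj("top",[[600,292.5,230]]))
print(r.sense()["finger_gap"],r.sense()["tool_pos"])
E
```

```text
time: 18.15
tool_pos: [495.9, 240.3, 181.0]
tcp_rot: [179.5, -0.4, 27.9]
ft_force: [-0.7, 0.4, -1.2]
finger_gap: 29.2
cap top [599.4 290.8 226.8]
[[281.  242.1]
 [282.2 290.9]] [[170.7 211.5]]
29.16128695785043 [495.9 240.3 181. ]
```

View pics/g3.png

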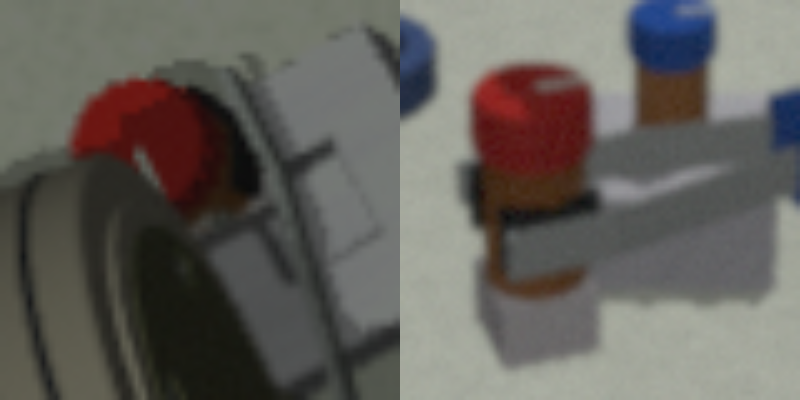

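The vial hangs upright and still. The cap top is at about (599,291,227), which puts the vial centre near 182 mm, over the block. The jaws are on the glass and the gap is stable at 29.2 mm. Handing in.

```bash
python3 -c "
from bench import r
print(r.hand_in())"
```

```text
the job is handed in; nothing more can be done
None
```

I tightened the red cap, then picked up the tongs by their blue handles, closed the jaws on that vial and lifted it about 12 cm straight up. I handed the job in at about 18 s, holding it still there; no verdict is reported.

**Cap:** The hand turned 84° clockwise. The cap's mark moved about 72°, slightly over the stated 69° maximum, which is within my measuring error. Wrist torque rose from almost nothing to 0.4–0.5 N m at the end, so I take it to be against its stop. The mark did not visibly move afterwards.

**Final hold:** The last pictures and readings show:
- **Vial:** upright in the jaws, with its centre near z = 182 mm (triangulated). That is within a few millimetres of the block's axis.
- **Grip:** 60 N on the tongs. The finger gap read between 28.9 and 29.8 mm during the lift and steadied at 29.2 mm, with no visible slip. The fingers are well clear of the vial.
- **Other things:** in the pictures the blue-capped vial, drop bottle, tape, dish and jar stand where they did. I judged this by eye.

**What disagreed:** My lateral estimates for the jaws differed by 2–4 mm between the cameras and the arm's own readings. I aimed in between, well inside the jaw clearance.

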